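# Clear the bin lid and hold it half open

### The arm

A 6-joint arm with a two-finger parallel gripper is mounted at the origin on the work surface. World frame = base frame: x ahead of the robot, y to its left, z up, the work surface at z = 0. Lengths are in m, angles in degrees, forces in N, time in s.
With the tool pointing down it reaches from about 0.4 to 0.825 m from the base axis. Payload 7 kg.
Tool frame: the origin (TCP) lies midway between the tips of the shut fingers; the grasp point (between the pads) lies r.grip_depth behind it (r.grip_depth is the distance from the TCP to the grasp point, in m); z points along the fingers, y is the line along which they close (so a half turn about z gives the same grasp; the last joint's range is limited). The gripper opens to 88 mm and grips with 3 to 60 N. Pads are 19 mm wide; open, the fingers measure 130 mm over their backs; the gripper's body (78 mm by 193 mm) begins 47 mm behind the grasp point.
Start: joints at [92.71, 20.546, 0.682, 0, -70.136, -16.507], TCP at [0.161, 0.655, 0.227] pointing down, gripper open.
Joint ranges: [-176.03, 176.03], [-82.01, 121.73], [-58.28, 71.71], [-173.87, 95.51], [-174.79, -0.11], [-173.66, 173.66]. Speed limits (degrees/s): [136.94, 136.94, 172.46, 180, 180, 180].

### API

Orientations are given as [roll, pitch, yaw] about the fixed x, y, z axes, in that order (R = Rz(yaw) Ry(pitch) Rx(roll)).
In Python, from plant import r gives the robot as it stands.
- The arm moves only by the tool drive_effector, called after "Request:" as name(argument=value, ...) on one line, values as JSON. Schema: {"type":"object","properties":{"increments":{"type":"array","items":{"type":"number"},"minItems":6,"maxItems":72},"jaw":{"type":"number"},"force":{"type":"number"},"only":{"type":"string"},"quiet":{"type":"boolean"},"lines":{"type":"string"}},"required":["increments"],"additionalProperties":false}. increments is one flat list of numbers that holds 1 to 12 rows one after another, with no inner brackets; each row has 6 numbers: dx, dy, dz in normalised numbers (1 is 0.6 m), then a rotation vector rx, ry, rz in a scale on which 1.0 is 2 pi rad; each row is the pose to reach, as a shift and turn from the pose commanded when the call began, along the tool's axes at that moment; what a row does not reach only later rows make up. A row lasts 1/12 s, in which the tool goes at most 0.0417 m and 7.16 degrees, less where a joint would pass 70% of its speed; a pose out of reach is approached as far as the arm can. jaw is the finger opening in m, set as the call begins (left out keeps the last). The fingers move at their own pace and stop on an object; force is the grip in N (left out, the last holds). Time passes only in rows, so rows that do not move let the fingers close. The tool returns the time, the measured TCP pose, the force, the opening and the grip force at its end. only (a regular expression) keeps the lines of the reply that match it, lines (a string "A,B") keeps lines A to B, and quiet returns only ok. No shift or turn number may pass 1 either way. Input that does not fit is refused with a message, and nothing moves.
- r.get_state(): the state, without advancing time (a new reading comes with each control period).
- r.capture(name): name is "side" or "top" or "wrist"; returns a dict with "frame" (400x640x3 uint8, red, green, blue), "z_map" (400x640 float32, m along the optical axis (not along the pixel's ray), 0 where there is no reading), "fx", "fy", "cx", "cy" (pixels), "cam_to_world" (4x4, takes a point from camera to world coordinates). Camera axes: x right, y down, z forward; pixel columns grow to the right and rows downward; lengths in m; the calibration is good to about 2 mm. The wrist camera is an equidistant fisheye: a pixel r from the principal point sees the ray r / f radians off the axis. A picture is of the moment at which its call begins.
- r.close_job(): hands the job in; it is judged then, once.
The state is a dict: "time_s": time; "joints": joint angles; "qd": joint speeds; "joint_torque": joint torques, N m; "tcp_pos": TCP position; "eef_rot": TCP orientation; "contact_force": force on the tool from outside, world axes, zero at the start; "moment": the same for the moment, N m; "gripper_width": finger opening in m; "gripper_force": force on a finger pad.
Only numpy, scipy, OpenCV 4.12 (cv2) and the standard library are available. Lean on these libraries where they do the work, as an engineer would, in place of code of your own. Each camera call takes 0.05 s, during which the arm holds its last target. There are 200 camera calls.

### The job

Two closed cartons are lying on the lid of the parts bin: stack them squarely on the largest carton that already stands on the bench, the medium one first and the small one on top, each centred with its long sides along those of the carton below, and let them go. Then raise the bin's lid and hold it half open, at 45 degrees, so that I can tip the sorted cups into the bin from my side; the lid falls shut by itself, so finish while still holding it there. Leave the largest carton and everything else on the bench where it is.

Things in the scene. Friction and masses are not known exactly. Their poses are not given: they have to be found in the camera images.
- bin: grey steel parts bin fixed to the bench, 200 (its x) x 240 (its y) x 100 mm high, open top covered by a sheet-metal lid. Origin at the centre of its underside; its x points away from the robot, from the hinge side to the handle side; its yaw varies. Closed, the lid's upper face is 106 mm above the bin's origin
- lid (a joint): opening angle of the bin's lid in rad: 0 shut (lid level), grows as the handle edge rises and swings back towards the robot; 45 degrees is 0.785. Range 0 to 1.9. The lid (0.3 to 0.65 kg, 212 x 250 x 6 mm) has no stay or spring: it falls shut when let go below about 1.3 rad
- lid_hinge (a point): middle of the lid's hinge line, on the bin's edge nearest the robot: at x = -100, y = 0, z = 100 mm in the bin's frame. The hinge line runs along the bin's y. The axes of this point turn with the lid
- lid_bar (a point): middle of the lid's handle: a round dark steel bar of 12 mm diameter along the bin's y, straight for 100 mm between two posts of the same diameter. Its centre line stands 36 mm above the lid's upper face; 180 mm from the hinge line along the lid and 42 mm above it, square to the lid (184.8 mm radius). The fingers fit under the bar. Turns with the lid
- carton_large: closed cardboard carton of fasteners with a paper band along the middle of its top, 92 long (its x) x 66 wide (its y) x 42 mm high; the largest, 0.6 kg, loose, stands alone on the bench to the robot's right of the bin and is the foot of the column. Origin at the centre of its underside, z up
- carton_medium: closed cardboard carton of fasteners with a paper band along the middle of its top, 82 long (its x) x 58 wide (its y) x 36 mm high; 0.2 to 0.45 kg, starts on the bin's shut lid, left or right, its length roughly along the bin's x. Origin at the centre of its underside, z up
- carton_small: closed cardboard carton of fasteners with a paper band along the middle of its top, 70 long (its x) x 48 wide (its y) x 30 mm high; the smallest, 0.14 to 0.28 kg, starts on the bin's shut lid beside the medium one, 110 mm or more from centre to centre. Origin at the centre of its underside, z up
- turntable_cup (a point): centre of the rim of one of six clear plastic cups (64 mm wide, 55 mm high) on a freely turning black turntable of 230 mm diameter on the bench's far right; rim 79 mm above the bench. To be left alone
- bolt: zinc carriage bolt, 12 mm thick, about 83 mm long, lying to the right of the column. Origin on its underside below its middle. To be left alone
- grommet: black rubber grommet, 36 mm across, 12 mm high, lying on the far left. Origin at the centre of its underside. To be left alone
- anchor_tube: yellow closed plastic tube of nylon anchors, 35 mm across, 95 mm high, standing to the left of the bin. Origin at the centre of its underside. To be left alone
- nut0: bronze flange nut, 25 mm across, 14 mm high, lying between bin and column. Origin at the centre of its underside. To be left alone
- nut1: the other flange nut, the same size, lying beyond the bin. Origin at the centre of its underside. To be left alone
- screwdriver: screwdriver lying to the left of the bin. Origin on its underside near its middle. To be left alone

How it is judged (in metres and radians):
On the way, in this order (a step that is already met when the one before it is completed fails the run):
1. the medium carton stands released, centred and square, on the largest (horizontal distance between carton_medium and carton_large below 0.012 m and z of carton_medium in the frame of carton_large between 0.038 and 0.046 m and angle between the x axis of carton_medium and the x axis of carton_large, either way round below 0.18 rad and angle between carton_medium's own z axis and vertical below 0.06 rad and contact force between the fingers and carton_medium below 0.1 N and linear speed of carton_medium below 0.02 m/s), for 0.2 s.
2. the small carton stands released, centred and square, on the medium one (all of step 1 and horizontal distance between carton_small and carton_medium below 0.012 m and z of carton_small in the frame of carton_medium between 0.032 and 0.04 m and angle between the x axis of carton_small and the x axis of carton_medium, either way round below 0.18 rad and angle between carton_small's own z axis and vertical below 0.06 rad and contact force between the fingers and carton_small below 0.1 N and linear speed of carton_small below 0.02 m/s), for 0.2 s.
At the end, for the whole second after the job is handed in: the three cartons stand in one column, each within 12 mm of centred and 10 degrees of parallel with the one below, untouched; the gripper's fingers hold the bin's lid still at 45 degrees, within 6 degrees either way (all of step 2 and value of joint lid between 0.68 and 0.89 rad and velocity of joint lid between -0.05 and 0.05 rad/s and contact force between the fingers and bin above 0.5 N); the arm keeps its last pose, push and grip.
It fails at once if the lid is raised with a carton still on it (value of joint lid above 0.15 rad and contact force between any of carton_medium, carton_small and bin above 0.05 N).
It fails at once if the largest carton is shifted by more than 40 mm (distance of carton_large from where it was at the start of the episode above 0.04 m).
It fails at once if the turntable is turned by more than 40 mm at the cups (distance of turntable_cup from where it was at the start of the episode above 0.04 m).
It fails at once if one of the bolt, grommet, anchor tube, nuts or screwdriver is shifted by more than 30 mm (distance of any of bolt, grommet, anchor_tube, nut0, nut1, screwdriver from where it was at the start of the episode above 0.03 m).
It also fails if it takes over 72 s, if anything falls off the work surface, if the arm or the gripper's body presses on something with over 40 N, if the wrist force passes 120 N, or if a joint passes its speed limit or range.

## Working session

There is one attempt and no reset: what is moved stays moved. The work goes in short steps, Python scripts to look and compute and a tool call to move; the robot and the scene stay as the last step left them, time stands still between calls to the robot, and variables do not carry over. Pictures are saved under pics/ and viewed, at most 10 in all, crops included, and the job is handed in when it is done.

```bash
ls; mkdir -p pics; python3 - <<'E'
from plant import r
import cv2,numpy as np
s=r.get_state();print({k:np.round(v,3).tolist() for k,v in s.items()},r.grip_depth)
for n in("top","side"):
    c=r.capture(n);cv2.imwrite(f"pics/{n}0.png",c["frame"][:,:,::-1]);print(n,c["fx"],c["cx"],c["cy"],np.round(c["cam_to_world"],3).tolist())
    np.savez(f"{n}0.npz",**c)
E
```

```text
pics
plant.py
{'time_s': 0.0, 'joints': [92.712, 20.591, 0.634, -0.02, -70.135, -16.505], 'qd': [-0.043, 0.07, 0.0, -0.027, 0.028, -0.011], 'joint_torque': [0.001, -58.272, 29.306, 6.998, 0.007, -0.0], 'tcp_pos': [0.161, 0.655, 0.226], 'eef_rot': [179.906, -0.008, -13.8], 'contact_force': [-0.637, 0.291, 1.588], 'moment': [-0.025, -0.017, 0.027], 'gripper_force': 0.0, 'gripper_width': 0.088} 0.0188
top 374.18940568687157 325.342906577991 192.50610360210186 [[0.02, -0.997, 0.071, 0.543], [-1.0, -0.02, 0.002, -0.006], [-0.0, -0.071, -0.997, 1.094], [0.0, 0.0, 0.0, 1.0]]
side 455.7495920659948 320.7932080289226 192.6425433164715 [[-0.966, -0.19, 0.174, 0.381], [-0.258, 0.717, -0.648, 0.858], [-0.002, -0.671, -0.742, 1.099], [0.0, 0.0, 0.0, 1.0]]
```

View pics/top0.png

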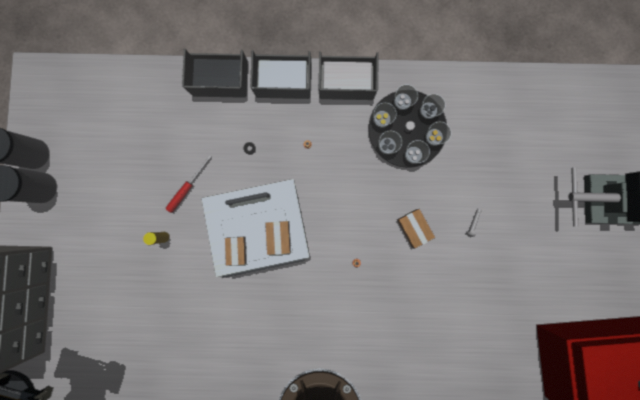

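View pics/side0.png

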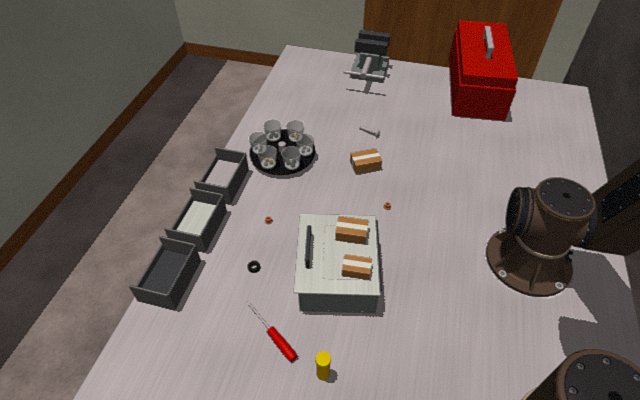

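The top view shows the medium carton at (278,238), the small one at (235,250), the large one at (416,228) and the handle at (248,199). The side view confirms this layout.

```bash
cat > h.py <<'E'
import numpy as np,cv2
from plant import r
def pts(c):
    v,u=np.mgrid[:400,:640]; z=c["z_map"]
    p=np.stack([(u-c["cx"])/c["fx"]*z,(v-c["cy"])/c["fy"]*z,z],-1)
    T=c["cam_to_world"]; P=p@T[:3,:3].T+T[:3,3]; P[z==0]=np.nan; return P
def rays(c,uv,h):
    uv=np.asarray(uv,float); T=c["cam_to_world"]
    d=np.c_[(uv[:,0]-c["cx"])/c["fx"],(uv[:,1]-c["cy"])/c["fy"],np.ones(len(uv))]@T[:3,:3].T
    return T[:3,3]+d*((h-T[2,3])/d[:,2])[:,None]
def face(c,h,near,rad=.07,tol=.010,mask=None):
    """level face at height h near xy: rect fit in the world plane"""
    P=pts(c); m=(abs(P[...,2]-h)<tol)&(np.hypot(P[...,0]-near[0],P[...,1]-near[1])<rad)
    if mask is not None: m&=mask
    m=m.astype(np.uint8); n,l,st,_=cv2.connectedComponentsWithStats(m)
    k=1+np.argmax(st[1:,4]); zm=np.median(P[...,2][l==k])
    # upsample mask to get pixel borders
    big=cv2.resize((l==k).astype(np.float32),None,fx=8,fy=8,interpolation=cv2.INTER_CUBIC)>.5
    ct=max(cv2.findContours(big.astype(np.uint8),0,cv2.CHAIN_APPROX_NONE)[0],key=len)[:,0]
    W=rays(c,(ct+.5)/8-.5,h)[:,:2]
    (x,y),(a,b),t=cv2.minAreaRect((W*1000).astype(np.float32))
    if a<b:a,b,t=b,a,t+90
    return dict(x=x/1000,y=y/1000,L=a,W=b,yaw=(t+90)%180-90,z=zm,n=int((l==k).sum()))
def show(d): print({k:round(float(v),4) for k,v in d.items()})
E
python3 - <<'E'
from h import *
for n in("top","side"):
    c=np.load(n+"0.npz");P=pts(c)
    print(n,"bench z",np.nanmedian(P[150:260,280:350,2]) if n=="top" else np.nanmedian(P[190:230,400:430,2]))
    px=dict(L=(416,228),M=(278,238),S=(235,250),lid=(250,220)) if n=="top" else dict(L=(366,158),M=(352,228),S=(357,265),lid=(335,250))
    for k,(u,v) in px.items():
        p=P[v,u];print(k,p.round(3))
        if k!="lid": show(face(c,dict(L=.042,M=.142,S=.136)[k],p[:2]))
        else: show(face(c,.106,p[:2],.2,.008))
    hsv=cv2.cvtColor(c["frame"],cv2.COLOR_RGB2HSV)
    m=(P[...,2]>.137)&(P[...,2]<.16)&(hsv[...,2]<90)&(np.hypot(P[...,0]-.53,P[...,1]-.2)<.2)
    q=P[m];print("bar",m.sum(),q.mean(0).round(4),np.ptp(q,0).round(3))
E
```

```text
top bench z -1.3287602545930532e-05
L [ 0.524 -0.259  0.044]
{'x': 0.5235, 'y': -0.2611, 'L': 95.096, 'W': 69.4301, 'yaw': 28.9754, 'z': 0.0413, 'n': 789.0}
M [0.493 0.114 0.14 ]
{'x': 0.4948, 'y': 0.1152, 'L': 84.7678, 'W': 60.8294, 'yaw': 5.1503, 'z': 0.1413, 'n': 756.0}
S [0.461 0.223 0.135]
{'x': 0.4585, 'y': 0.2238, 'L': 72.7381, 'W': 50.8191, 'yaw': 2.0365, 'z': 0.1352, 'n': 541.0}
lid [0.537 0.193 0.106]
{'x': 0.5162, 'y': 0.1791, 'L': 251.6922, 'W': 219.376, 'yaw': -77.083, 'z': 0.1054, 'n': 6235.0}
bar 156 [0.5919 0.1941 0.146 ] [0.03  0.105 0.013]
side bench z 0.0013349896717825827
L [ 0.523 -0.256  0.042]
{'x': 0.5258, 'y': -0.2575, 'L': 99.9489, 'W': 81.169, 'yaw': 29.6412, 'z': 0.0428, 'n': 438.0}
M [0.493 0.125 0.145]
{'x': 0.4965, 'y': 0.1201, 'L': 84.7833, 'W': 70.553, 'yaw': 5.0688, 'z': 0.1425, 'n': 605.0}
S [0.457 0.229 0.138]
{'x': 0.46, 'y': 0.2274, 'L': 72.6492, 'W': 58.2415, 'yaw': 2.8122, 'z': 0.1365, 'n': 516.0}
lid [0.526 0.178 0.106]
{'x': 0.5178, 'y': 0.1802, 'L': 254.5804, 'W': 219.7232, 'yaw': -76.9345, 'z': 0.1069, 'n': 5049.0}
bar 145 [0.584  0.1998 0.1466] [0.147 0.111 0.015]
```

```bash
cat > d.py <<'E'
# python3 d.py x y z yaw [pitchdown rpy override] : shift/turn in tool axes from measured pose
import sys,numpy as np
from plant import r
from scipy.spatial.transform import Rotation as Ro
def delta(p,rpy):
    s=r.get_state();R=Ro.from_euler("xyz",s["eef_rot"],degrees=True);T=Ro.from_euler("xyz",rpy,degrees=True)
    return np.r_[R.inv().apply(np.array(p)-s["tcp_pos"]),(R.inv()*T).as_rotvec(degrees=True)].round([4]*3+[1]*3)
if __name__=="__main__":
    a=[float(v) for v in sys.argv[1:]];print(delta(a[:3],[180,0,a[3]]).tolist())
E
python3 d.py .4948 .1155 .23 5.1
```

```text
Traceback (most recent call last):
  File "d.py", line 9, in <module>
    a=[float(v) for v in sys.argv[1:]];print(delta(a[:3],[180,0,a[3]]).tolist())
                                             ~~~~~^^^^^^^^^^^^^^^^^^^^
  File "d.py", line 7, in delta
    return np.r_[R.inv().apply(np.array(p)-s["tcp_pos"]),(R.inv()*T).as_rotvec(degrees=True)].round([4]*3+[1]*3)
           ~~~~~~~~~~~~~~~~~~~~~~~~~~~~~~~~~~~~~~~~~~~~~~~~~~~~~~~~~~~~~~~~~~~~~~~~~~~~~~~~~~~~~~~~^^^^^^^^^^^^^
TypeError: 'list' object cannot be interpreted as an integer
```

```bash
sed -i 's/\.round(\[4\].*$/.round(4)/' d.py; python3 d.py .4948 .1155 .23 5.1
```

```text
[0.453, 0.4444, -0.0035, 0.086, 0.0052, -18.9025]
```

Careful with the scale: shifts go in shares of 0.6 m and turns go in shares of 2 pi rad. That gives: 0.34 m / 0.6 = 0.5667, 0.335 m / 0.6 = 0.5583, -18.9 degrees / 360 = -0.0525.

Request:
drive_effector(increments=[0.0417,0.0417,0,0,0,-0.0028,0.0833,0.0833,0,0,0,-0.0083,0.1333,0.1333,0,0,0,-0.0139,0.1833,0.1833,0,0,0,-0.0194,0.2333,0.2333,0,0,0,-0.025,0.2833,0.2833,0,0,0,-0.0306,0.3333,0.3333,0,0,0,-0.0361,0.3833,0.375,0,0,0,-0.0417,0.4333,0.425,0,0,0,-0.0472,0.4833,0.475,0,0,0,-0.0525,0.5333,0.525,0,0,0,-0.0525,0.5667,0.5583,-0.0058,0.0003,0,-0.0525], jaw=0.088)

```text
time_s: 1.1
tcp_pos: [0.4115, 0.2461, 0.2295]
eef_rot: [-180.0, 0.0, 5.1]
contact_force: [-0.3, 0.7, -0.5]
gripper_width: 0.0873
gripper_force: 0.0
```

```bash
python3 d.py .4948 .1155 .23 5.1
```

```text
[0.0714, 0.1375, -0.0007, -0.0459, 0.0463, -0.0151]
```

Converted, 0.137 m / 0.6 = 0.2283, 0.105 m / 0.6 = 0.175.

Request:
drive_effector(increments=[0.03,0.0583,0,0,0,0,0.06,0.1167,0,0,0,0,0.09,0.175,0,0,0,0,0.1183,0.2283,0,0,0,0,0.1183,0.2283,0,0,0,0,0.1183,0.2283,0,0,0,0])

```text
time_s: 1.6
tcp_pos: [0.4946, 0.117, 0.2293]
eef_rot: [-179.9, 0.0, 4.9]
contact_force: [-0.7, 0.2, -0.3]
gripper_width: 0.0873
gripper_force: 0.0
```

```bash
python3 d.py .4948 .1155 .112 5.1
```

```text
[0.0002, 0.0016, 0.1173, -0.0623, 0.0473, -0.2342]
```

```bash
python3 - <<'E'
from h import *
c=r.capture("top");P=pts(c)
show(face(c,.042,(.5235,-.261)))
c=r.capture("wrist");cv2.imwrite("pics/w1.png",c["frame"][:,:,::-1])
E
```

```text
{'x': 0.5235, 'y': -0.2612, 'L': 95.1453, 'W': 69.3706, 'yaw': 28.6678, 'z': 0.0413, 'n': 791.0}
```

View pics/w1.png

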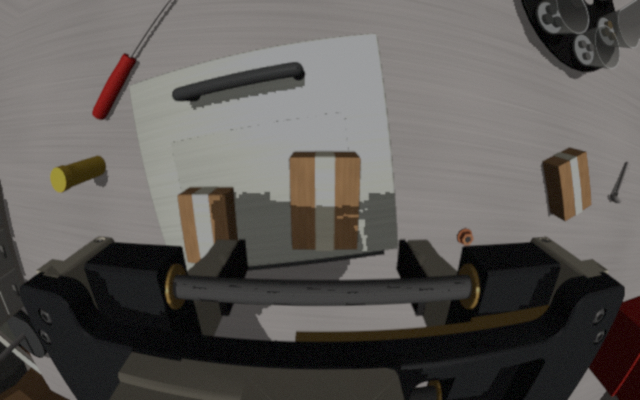

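The wrist view shows the medium carton at (325,200), centred between the fingers (inner faces near 240 and 405). The small carton is clear to the left.

Converted, 0.1165 m / 0.6 = 0.1942, 0.108 m / 0.6 = 0.18.

Request:
drive_effector(increments=[0,0.0017,0.05,0,0,0,0,0.0017,0.1,0,0,0,0,0.0017,0.15,0,0,0,0,0.0017,0.18,0,0,0,0,0.0017,0.1942,0,0,0,0,0.0017,0.1942,0,0,0,0,0.0017,0.1942,0,0,0])

```text
time_s: 2.28
tcp_pos: [0.4945, 0.119, 0.114]
eef_rot: [-179.9, -0.0, 5.2]
contact_force: [0.6, 0.2, 0.7]
gripper_width: 0.0877
gripper_force: 0.0
```

Request:
drive_effector(increments=[0,0,0,0,0,0,0,0,0,0,0,0,0,0,0,0,0,0,0,0,0,0,0,0,0,0,0,0,0,0,0,0,0,0,0,0,0,0,0,0,0,0,0,0,0,0,0,0], jaw=0.04, force=25)

```text
time_s: 2.95
tcp_pos: [0.4945, 0.1179, 0.1139]
eef_rot: [-179.9, -0.0, 5.1]
contact_force: [-1.6, -1.8, 6.0]
gripper_width: 0.0579
gripper_force: 25.0
```

Converted, -0.09 m / 0.6 = -0.15, -0.07 m / 0.6 = -0.1167.

Request:
drive_effector(increments=[0,0,-0.0333,0,0,0,0,0,-0.075,0,0,0,0,0,-0.1167,0,0,0,0,0,-0.15,0,0,0,0,0,-0.15,0,0,0])

```text
time_s: 3.37
tcp_pos: [0.496, 0.1189, 0.207]
eef_rot: [-179.8, -0.3, 5.1]
contact_force: [1.0, 0.4, -2.9]
gripper_width: 0.0579
gripper_force: 25.0
```

```bash
python3 d.py .5235 -.261 .2 28.9
```

```text
[-0.0066, 0.3808, 0.0055, -0.1515, -0.3625, -23.7764]
```

Converted, 0.375 m / 0.6 = 0.625, 0.36 m / 0.6 = 0.6, -23.8 degrees / 360 = -0.0661.

Request:
drive_effector(increments=[0,0.0333,0,0,0,-0.0056,0,0.0833,0,0,0,-0.0111,0,0.1417,0,0,0,-0.0194,0,0.2,0,0,0,-0.0278,-0.0033,0.2583,0,0,0,-0.0361,-0.0067,0.3167,0,0,0,-0.0444,-0.01,0.375,0,0,0,-0.0528,-0.011,0.4333,0,0,0,-0.0611,-0.011,0.4917,0,0,0,-0.0661,-0.011,0.55,0,0,0,-0.0661,-0.011,0.6,0,0,0,-0.0661,-0.011,0.625,0,0,0,-0.0661])

```text
time_s: 4.37
tcp_pos: [0.5202, -0.2588, 0.2007]
eef_rot: [-179.8, 0.1, 28.8]
contact_force: [0.9, 1.4, -4.6]
gripper_width: 0.0578
gripper_force: 25.0
```

Request:
drive_effector(increments=[0,0,0,0,0,0,0,0,0,0,0,0,0,0,0,0,0,0])

```text
time_s: 4.62
tcp_pos: [0.5203, -0.2557, 0.2014]
eef_rot: [-179.8, 0.0, 28.9]
contact_force: [-0.4, -0.4, -3.1]
gripper_width: 0.0576
gripper_force: 25.0
```

```bash
python3 d.py .5235 -.261 .06 28.9
python3 - <<'E'
from h import *
c=r.capture("top");s=r.get_state();print(s["tcp_pos"],s["eef_rot"])
c=r.capture("wrist");cv2.imwrite("pics/w2.png",c["frame"][:,:,::-1])
E
```

```text
[0.0003, 0.0066, 0.1414, -0.1782, 0.0218, -0.0371]
[ 0.52056911 -0.25534894  0.20185533] [-1.79849998e+02 -2.12542601e-03  2.89149083e+01]
```

View pics/w2.png

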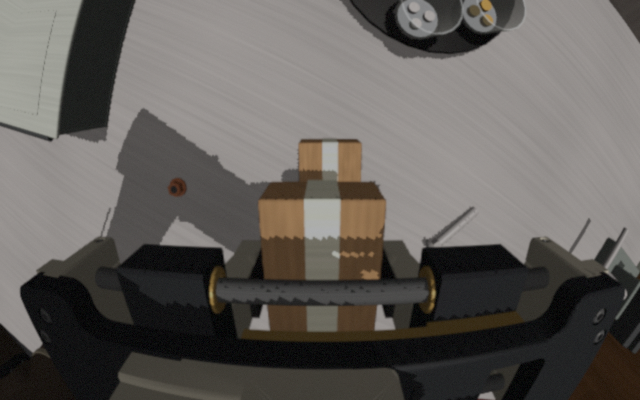

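The held carton is centred at column 323, with the large one straight behind it at (331,160). Both bands run parallel.

Converted, 0.138 m / 0.6 = 0.23, 0.05 m / 0.6 = 0.0833.

Request:
drive_effector(increments=[0,0.005,0.0333,0,0,0,0,0.0107,0.0833,0,0,0,0,0.0107,0.1333,0,0,0,0,0.0107,0.1833,0,0,0,0,0.0107,0.2167,0,0,0,0,0.0107,0.23,0,0,0,0,0.0107,0.23,0,0,0,0,0.0107,0.23,0,0,0,0,0.0107,0.23,0,0,0])

```text
time_s: 5.47
tcp_pos: [0.5256, -0.2615, 0.0666]
eef_rot: [180.0, -0.2, 29.0]
contact_force: [0.2, 0.5, -3.5]
gripper_width: 0.0578
gripper_force: 25.0
```

```bash
python3 d.py .5235 -.261 .05 28.9
python3 - <<'E'
from h import *
for n,u in(("top",0),("side",0)):
    c=r.capture(n);P=pts(c);hsv=cv2.cvtColor(c["frame"],cv2.COLOR_RGB2HSV)
    cv2.imwrite(f"pics/{n}2.png",cv2.resize(c["frame"][100:300,330:500] if n=="top" else c["frame"][80:240,290:450],None,fx=3,fy=3)[:,:,::-1])
E
```

```text
[-0.0016, -0.0015, 0.0166, 0.0414, -0.1673, 0.0582]
```

View pics/side2.png

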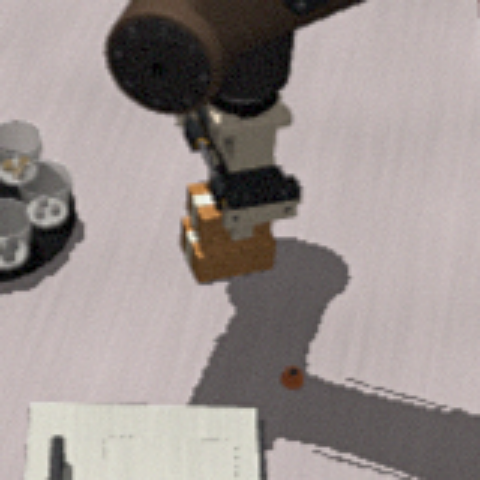

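The held carton is just above and in line with the large one, with a small gap. I'll lower it while watching the force.

Converted, 0.014 m / 0.6 = 0.0233, 0.011 m / 0.6 = 0.0183.

Request:
drive_effector(increments=[-0.0017,-0.0017,0.01,0,0,0,-0.0017,-0.0017,0.0183,0,0,0,-0.0017,-0.0017,0.0233,0,0,0,-0.0017,-0.0017,0.0233,0,0,0,-0.0017,-0.0017,0.0233,0,0,0,-0.0017,-0.0017,0.0233,0,0,0])

```text
time_s: 6.07
tcp_pos: [0.5228, -0.2611, 0.0507]
eef_rot: [-179.9, -0.0, 28.9]
contact_force: [0.1, 0.8, -3.1]
gripper_width: 0.0576
gripper_force: 25.0
```

```bash
python3 d.py .5235 -.261 .05 28.9
```

```text
[0.0007, 0.0003, 0.0007, -0.0842, -0.0352, -0.001]
```

Converted, 0.001 m / 0.6 = 0.0017, 0.0005 m / 0.6 = 0.0008.

Request:
drive_effector(increments=[0.0008,0,0.0017,0,0,0,0.0008,0,0.0017,0,0,0,0.0008,0,0.0017,0,0,0,0.0008,0,0.0017,0,0,0])

```text
time_s: 6.4
tcp_pos: [0.5233, -0.2609, 0.0499]
eef_rot: [-179.9, -0.1, 28.9]
contact_force: [-2.0, 0.1, -1.2]
gripper_width: 0.0579
gripper_force: 25.0
```

Request:
drive_effector(increments=[0,0,0.0017,0,0,0,0,0,0.0017,0,0,0,0,0,0.0017,0,0,0,0,0,0.0017,0,0,0])

```text
time_s: 6.73
tcp_pos: [0.5233, -0.261, 0.0499]
eef_rot: [-180.0, -0.1, 28.9]
contact_force: [-3.5, 1.4, 8.9]
gripper_width: 0.0578
gripper_force: 25.0
```

Contact. I'll release and retreat.

Converted, -0.0005 m / 0.6 = -0.0008.

Request:
drive_effector(increments=[0,0,-0.0008,0,0,0,0,0,-0.0008,0,0,0,0,0,-0.0008,0,0,0,0,0,-0.0008,0,0,0,0,0,-0.0008,0,0,0,0,0,-0.0008,0,0,0], jaw=0.086)

```text
time_s: 7.23
tcp_pos: [0.5233, -0.2608, 0.0492]
eef_rot: [-179.9, -0.0, 28.9]
contact_force: [0.4, 1.2, -0.0]
gripper_width: 0.0851
gripper_force: 0.0
```

Request:
drive_effector(increments=[0,0,-0.0333,0,0,0,0,0,-0.0833,0,0,0,0,0,-0.1333,0,0,0,0,0,-0.1833,0,0,0,0,0,-0.2333,0,0,0,0,0,-0.2667,0,0,0,0,0,-0.2833,0,0,0])

```text
time_s: 7.82
tcp_pos: [0.5244, -0.2615, 0.2227]
eef_rot: [179.9, -0.2, 28.9]
contact_force: [1.0, -1.0, 0.5]
gripper_width: 0.0861
gripper_force: 0.0
```

```bash
python3 d.py .4585 .2245 .22 2.4
```

```text
[0.1774, -0.4573, 0.0025, 0.0592, -0.2606, 26.5236]
```

Converted, -0.4 m / 0.6 = -0.6667, -0.02 m / 0.6 = -0.0333, 26.5 degrees / 360 = 0.0736.

Request:
drive_effector(increments=[0.0133,-0.0333,0,0,0,0.0056,0.0333,-0.0833,0,0,0,0.0111,0.055,-0.1417,0,0,0,0.0194,0.0783,-0.2,0,0,0,0.0278,0.1,-0.2583,0,0,0,0.0361,0.1233,-0.3167,0,0,0,0.0444,0.145,-0.375,0,0,0,0.0528,0.1683,-0.4333,0,0,0,0.0611,0.1917,-0.4917,0,0,0,0.0694,0.2133,-0.55,0,0,0,0.0736,0.2367,-0.6083,0,0,0,0.0736,0.2583,-0.6667,0,0,0,0.0736])

```text
time_s: 8.82
tcp_pos: [0.4647, 0.1657, 0.2195]
eef_rot: [-179.9, 0.0, 2.4]
contact_force: [0.6, 0.2, -0.1]
gripper_width: 0.0858
gripper_force: 0.0
```

```bash
python3 d.py .4585 .2245 .22 2.4
```

```text
[-0.0037, -0.059, -0.0005, -0.0803, 0.0168, -0.002]
```

Converted, -0.059 m / 0.6 = -0.0983, -0.055 m / 0.6 = -0.0917.

Request:
drive_effector(increments=[-0.0033,-0.05,0,0,0,0,-0.0062,-0.0917,0,0,0,0,-0.0062,-0.0983,0,0,0,0,-0.0062,-0.0983,0,0,0,0,-0.0062,-0.0983,0,0,0,0])

```text
time_s: 9.23
tcp_pos: [0.459, 0.2225, 0.2193]
eef_rot: [-180.0, 0.1, 2.4]
contact_force: [-0.5, -0.6, 0.3]
gripper_width: 0.0859
gripper_force: 0.0
```

```bash
python3 d.py .4585 .2245 .112 2.4; python3 - <<'E'
from h import *
c=r.capture("top")
show(face(c,.078,(.5235,-.261))); 
c=r.capture("side"); show(face(c,.078,(.5235,-.261)))
E
```

```text
[-0.0003, -0.0019, 0.1073, -0.0362, 0.0583, 0.0415]
{'x': 0.5232, 'y': -0.2595, 'L': 85.1019, 'W': 61.3627, 'yaw': 28.7748, 'z': 0.0772, 'n': 671.0}Traceback (most recent call last):
  File "<stdin>", line 4, in <module>
  File "h.py", line 16, in face
    k=1+np.argmax(st[1:,4]); zm=np.median(P[...,2][l==k])
        ~~~~~~~~~^^^^^^^^^^
    return _wrapfunc(a, 'argmax', axis=axis, out=out, **kwds)
    return bound(*args, **kwds)
ValueError: attempt to get argmax of an empty sequence
```

The medium carton sits within 2 mm of centre and is square. Now I'll grasp the small one.

Converted, 0.1065 m / 0.6 = 0.1775, 0.102 m / 0.6 = 0.17.

Request:
drive_effector(increments=[0,-0.0025,0.05,0,0,0,0,-0.0025,0.1,0,0,0,0,-0.0025,0.15,0,0,0,0,-0.0025,0.17,0,0,0,0,-0.0025,0.1775,0,0,0,0,-0.0025,0.1775,0,0,0,0,-0.0025,0.1775,0,0,0])

```text
time_s: 9.92
tcp_pos: [0.4601, 0.2242, 0.1144]
eef_rot: [-179.9, -0.1, 2.4]
contact_force: [0.3, -0.1, 0.5]
gripper_width: 0.0859
gripper_force: 0.0
```

Request:
drive_effector(increments=[0,0,0,0,0,0,0,0,0,0,0,0,0,0,0,0,0,0,0,0,0,0,0,0,0,0,0,0,0,0,0,0,0,0,0,0,0,0,0,0,0,0,0,0,0,0,0,0,0,0,0,0,0,0], jaw=0.03, force=20)

```text
time_s: 10.67
tcp_pos: [0.4594, 0.2246, 0.1137]
eef_rot: [-179.9, -0.0, 2.4]
contact_force: [-0.7, -0.5, 2.8]
gripper_width: 0.048
gripper_force: 19.8
```

Request:
drive_effector(increments=[0,0,-0.0333,0,0,0,0,0,-0.075,0,0,0,0,0,-0.125,0,0,0,0,0,-0.1583,0,0,0,0,0,-0.1667,0,0,0,0,0,-0.1667,0,0,0])

```text
time_s: 11.17
tcp_pos: [0.4598, 0.2248, 0.2148]
eef_rot: [-179.8, -0.1, 2.4]
contact_force: [-0.4, 0.4, -2.3]
gripper_width: 0.048
gripper_force: 19.8
```

```bash
python3 d.py .5232 -.2598 .21 28.8
```

```text
[0.043, 0.4868, 0.0031, -0.172, -0.1653, -26.3998]
```

Converted, 0.4 m / 0.6 = 0.6667, 0.365 m / 0.6 = 0.6083, -26.4 degrees / 360 = -0.0733.

Request:
drive_effector(increments=[0.0033,0.0333,0,0,0,-0.0056,0.0083,0.0833,0,0,0,-0.0111,0.0133,0.1417,0,0,0,-0.0194,0.0183,0.2,0,0,0,-0.0278,0.0233,0.2583,0,0,0,-0.0361,0.0283,0.3167,0,0,0,-0.0444,0.0333,0.375,0,0,0,-0.0528,0.0383,0.4333,0,0,0,-0.0611,0.0433,0.4917,0,0,0,-0.0694,0.0483,0.55,0,0,0,-0.0733,0.0533,0.6083,0,0,0,-0.0733,0.0583,0.6667,0,0,0,-0.0733])

```text
time_s: 12.17
tcp_pos: [0.51, -0.1755, 0.2109]
eef_rot: [-179.8, 0.1, 28.8]
contact_force: [0.6, 0.6, -1.4]
gripper_width: 0.0485
gripper_force: 19.8
```

```bash
python3 d.py .5232 -.2598 .21 28.8
```

```text
[-0.029, 0.0803, 0.0006, -0.1849, 0.0818, 0.0028]
```

Converted, 0.109 m / 0.6 = 0.1817, 0.09 m / 0.6 = 0.15.

Request:
drive_effector(increments=[-0.02,0.055,0,0,0,0,-0.04,0.1083,0,0,0,0,-0.0467,0.1333,0,0,0,0,-0.0467,0.1333,0,0,0,0,-0.0467,0.1333,0.05,0,0,0,-0.0467,0.1333,0.1,0,0,0,-0.0467,0.1333,0.15,0,0,0,-0.0467,0.1333,0.1817,0,0,0,-0.0467,0.1333,0.1817,0,0,0,-0.0467,0.1333,0.1817,0,0,0,-0.0467,0.1333,0.1817,0,0,0])

```text
time_s: 13.08
tcp_pos: [0.5256, -0.2573, 0.1044]
eef_rot: [-180.0, -0.1, 28.8]
contact_force: [0.3, 0.3, -1.1]
gripper_width: 0.0481
gripper_force: 19.8
```

```bash
python3 d.py .5237 -.2595 .0857 28.8
```

```text
[-0.0028, 0.001, 0.0187, -0.0445, -0.0518, 0.0392]
```

Converted, 0.016 m / 0.6 = 0.0267, 0.012 m / 0.6 = 0.02.

Request:
drive_effector(increments=[-0.004,0.0017,0.01,0,0,0,-0.004,0.0017,0.02,0,0,0,-0.004,0.0017,0.0267,0,0,0,-0.004,0.0017,0.0267,0,0,0,-0.004,0.0017,0.0267,0,0,0,-0.004,0.0017,0.0267,0,0,0])

```text
time_s: 13.58
tcp_pos: [0.5237, -0.2594, 0.088]
eef_rot: [-179.9, -0.1, 28.8]
contact_force: [0.0, -0.3, -1.1]
gripper_width: 0.0483
gripper_force: 19.8
```

```bash
python3 d.py .5237 -.2595 .0857 28.8
```

```text
[-0.0, 0.0001, 0.0023, -0.0572, -0.0624, 0.0092]
```

Converted, 0.002 m / 0.6 = 0.0033, 0.001 m / 0.6 = 0.0017.

Request:
drive_effector(increments=[0,0,0.0017,0,0,0,0,0,0.0033,0,0,0,0,0,0.0033,0,0,0,0,0,0.0033,0,0,0])

```text
time_s: 13.92
tcp_pos: [0.5235, -0.2593, 0.0858]
eef_rot: [-179.9, -0.0, 28.8]
contact_force: [-0.2, -0.6, -2.4]
gripper_width: 0.0477
gripper_force: 19.8
```

Request:
drive_effector(increments=[0,0,0.0017,0,0,0,0,0,0.0017,0,0,0,0,0,0.0017,0,0,0,0,0,0.0017,0,0,0])

```text
time_s: 14.25
tcp_pos: [0.5236, -0.2594, 0.0857]
eef_rot: [-180.0, -0.1, 28.8]
contact_force: [-2.6, 1.8, 5.6]
gripper_width: 0.0478
gripper_force: 19.8
```

Converted, -0.0005 m / 0.6 = -0.0008.

Request:
drive_effector(increments=[0,0,-0.0008,0,0,0,0,0,-0.0008,0,0,0,0,0,-0.0008,0,0,0,0,0,-0.0008,0,0,0,0,0,-0.0008,0,0,0,0,0,-0.0008,0,0,0,0,0,-0.0008,0,0,0], jaw=0.08)

```text
time_s: 14.83
tcp_pos: [0.5235, -0.2593, 0.0852]
eef_rot: [-179.9, -0.0, 28.8]
contact_force: [0.4, 0.7, 0.4]
gripper_width: 0.0797
gripper_force: 0.0
```

Request:
drive_effector(increments=[0,0,-0.0333,0,0,0,0,0,-0.0833,0,0,0,0,0,-0.1333,0,0,0,0,0,-0.1833,0,0,0,0,0,-0.2333,0,0,0,0,0,-0.25,0,0,0])

```text
time_s: 15.33
tcp_pos: [0.5252, -0.2604, 0.2404]
eef_rot: [179.8, -0.3, 28.8]
contact_force: [-0.1, -0.6, 1.3]
gripper_width: 0.0798
gripper_force: 0.0
```

```bash
python3 - <<'E'
from h import *
for n in("top","side"):
    c=r.capture(n);P=pts(c);cv2.imwrite(f"pics/{n}3.png",c["frame"][:,:,::-1])
    if n=="top":
        f=face(c,.106,(.516,.18),.2,.008);show(f)
    hsv=cv2.cvtColor(c["frame"],cv2.COLOR_RGB2HSV)
    m=(P[...,2]>.125)&(P[...,2]<.16)&(hsv[...,2]<110)&(np.hypot(P[...,0]-.592,P[...,1]-.194)<.08)
    v,u=np.nonzero(m);W=rays(c,np.c_[u,v],.142)[:,:2]
    print(n,len(u),cv2.minAreaRect((W*1000).astype(np.float32)),W.mean(0))
    a=np.linalg.svd(W-W.mean(0))[2][0] if 0 else np.linalg.eigh(np.cov(W.T))[1][:,1]
    print("dir",np.degrees(np.arctan2(a[1],a[0]))%180)
E
```

```text
{'x': 0.5162, 'y': 0.1791, 'L': 251.7154, 'W': 219.376, 'yaw': -77.083, 'z': 0.1054, 'n': 7600.0}
top 161 ((592.3121948242188, 195.07489013671875), (10.007359504699707, 108.63563537597656), 13.178067207336426) [0.59205912 0.19555245]
dir 102.78950772161208
side 157 ((592.8644409179688, 201.93692016601562), (10.364602088928223, 122.64140319824219), 12.966760635375977) [0.59231112 0.20437052]
dir 102.95402982898105
```

```bash
python3 d.py .5923 .196 .24 -77; python3 - <<'E'
from h import *
c=r.capture("top");show(face(c,.108,(.5235,-.261),.06))
E
```

```text
[0.2789, -0.3669, -0.0014, -0.166, -0.2961, 105.8142]Traceback (most recent call last):
  File "<stdin>", line 2, in <module>
  File "h.py", line 16, in face
    k=1+np.argmax(st[1:,4]); zm=np.median(P[...,2][l==k])
        ~~~~~~~~~^^^^^^^^^^
    return _wrapfunc(a, 'argmax', axis=axis, out=out, **kwds)
    return bound(*args, **kwds)
ValueError: attempt to get argmax of an empty sequence
```

View pics/side3.png

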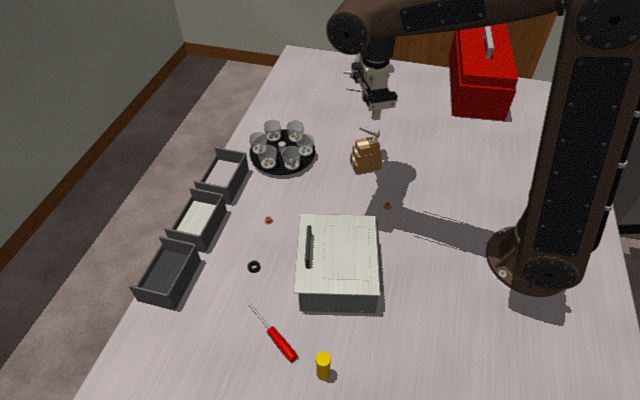

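The three-carton column stands at (366,155), the lid is clear and the bar is at (308,247). Now I'll go to the bar.

Converted, -0.296 m / 0.6 = -0.4933, -0.27 m / 0.6 = -0.45, 80 degrees / 360 = 0.2222.

Request:
drive_effector(increments=[0.0167,-0.0217,0,0,0,0.0111,0.0417,-0.055,0,0,0,0.0278,0.075,-0.0983,0,0,0,0.0472,0.1083,-0.1417,0,0,0,0.0667,0.1417,-0.1867,0,0,0,0.0861,0.175,-0.23,0,0,0,0.1056,0.2083,-0.275,0,0,0,0.125,0.2417,-0.3183,0,0,0,0.1444,0.275,-0.3617,0,0,0,0.1639,0.3083,-0.405,0,0,0,0.1833,0.3417,-0.45,0,0,0,0.2028,0.375,-0.4933,0,0,0,0.2222], jaw=0.05)

```text
time_s: 16.48
tcp_pos: [0.5772, 0.1097, 0.234]
eef_rot: [179.9, 0.1, -51.5]
contact_force: [0.8, -0.3, -0.3]
gripper_width: 0.0497
gripper_force: 0.0
```

```bash
python3 d.py .5923 .196 .24 -77;  python3 - <<'E'
from h import *
c=r.capture("top");show(face(c,.108,(.5235,-.261),.06)); show(face(c,.042,(.5235,-.261),.07))
E
```

```text
[-0.0581, -0.0655, -0.006, 0.1159, 0.0952, 25.4566]
{'x': 0.5222, 'y': -0.2581, 'L': 73.6991, 'W': 51.7686, 'yaw': 30.6393, 'z': 0.1073, 'n': 510.0}
{'x': 0.5256, 'y': -0.2374, 'L': 112.214, 'W': 58.2245, 'yaw': -6.0431, 'z': 0.0415, 'n': 120.0}
```

Converted, -0.0655 m / 0.6 = -0.1092, -0.06 m / 0.6 = -0.1, 25.4 degrees / 360 = 0.0706.

Request:
drive_effector(increments=[-0.02,-0.025,0,0,0,0.0139,-0.045,-0.05,0,0,0,0.0333,-0.07,-0.075,-0.005,0,0,0.0528,-0.0917,-0.1,-0.01,0,0,0.0694,-0.0967,-0.1092,-0.01,0,0,0.0706,-0.0967,-0.1092,-0.01,0,0,0.0706,-0.0967,-0.1092,-0.01,0,0,0.0706])

```text
time_s: 17.12
tcp_pos: [0.5921, 0.194, 0.2404]
eef_rot: [179.9, 0.0, -76.4]
contact_force: [0.7, 0.3, 0.1]
gripper_width: 0.0499
gripper_force: 0.0
```

```bash
python3 d.py .5923 .196 .124 -77; python3 - <<'E'
from h import *
c=r.capture("wrist");cv2.imwrite("pics/w4.png",c["frame"][:,:,::-1])
E
```

```text
[-0.0018, -0.0009, 0.1164, 0.1176, 0.043, 0.5724]
```

View pics/w4.png

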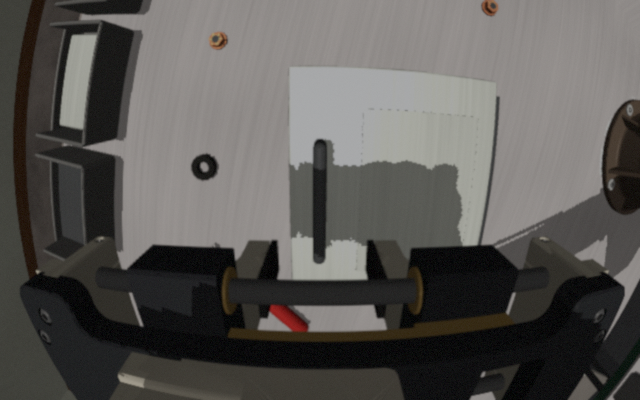

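The bar at column 320 lies midway between the fingers (275 and 370) and is square to them. I'll descend and grip.

Converted, 0.1155 m / 0.6 = 0.1925, 0.11 m / 0.6 = 0.1833, 0.5 degrees / 360 = 0.0014.

Request:
drive_effector(increments=[-0.0017,-0.0017,0.05,0,0,0.0014,-0.0025,-0.0017,0.1,0,0,0.0014,-0.0025,-0.0017,0.15,0,0,0.0014,-0.0025,-0.0017,0.1833,0,0,0.0014,-0.0025,-0.0017,0.1925,0,0,0.0014,-0.0025,-0.0017,0.1925,0,0,0.0014,-0.0025,-0.0017,0.1925,0,0,0.0014])

```text
time_s: 17.75
tcp_pos: [0.594, 0.1959, 0.1275]
eef_rot: [-179.9, 0.1, -77.1]
contact_force: [1.1, 0.3, 0.1]
gripper_width: 0.0501
gripper_force: 0.0
```

Request:
drive_effector(increments=[0,0,0,0,0,0,0,0,0,0,0,0,0,0,0,0,0,0,0,0,0,0,0,0,0,0,0,0,0,0,0,0,0,0,0,0,0,0,0,0,0,0,0,0,0,0,0,0,0,0,0,0,0,0,0,0,0,0,0,0], jaw=0.005, force=40)

```text
time_s: 18.58
tcp_pos: [0.5939, 0.1965, 0.1267]
eef_rot: [-179.9, 0.1, -77.1]
contact_force: [2.7, 0.8, -0.9]
gripper_width: 0.0107
gripper_force: 40.0
```

```bash
python3 - <<'E'
import numpy as np
for t in (4,8,12,16,20,24,28,32,36,40,45):
    a=np.radians([7.34,7.34+t]);print(t,(181.5*np.diff(-np.cos(a))/1000).round(4),(-181.5*np.diff(np.sin(a))/1000).round(4))
E
```

```text
4 [0.0021] [-0.0125]
8 [0.005] [-0.0248]
12 [0.0088] [-0.0369]
16 [0.0134] [-0.0487]
20 [0.0188] [-0.0602]
24 [0.025] [-0.0712]
28 [0.032] [-0.0818]
32 [0.0396] [-0.0919]
36 [0.048] [-0.1014]
40 [0.057] [-0.1103]
45 [0.0691] [-0.1205]
```

Converted, -0.0487 m / 0.6 = -0.0812, -0.0369 m / 0.6 = -0.0615, 16 degrees / 360 = 0.0444.

Request:
drive_effector(increments=[0,0.0017,-0.0105,0.0056,0,0,0,0.0035,-0.0208,0.0111,0,0,0,0.0083,-0.0413,0.0222,0,0,0,0.0147,-0.0615,0.0333,0,0,0,0.0223,-0.0812,0.0444,0,0,0,0.0223,-0.0812,0.0444,0,0,0,0.0223,-0.0812,0.0444,0,0])

```text
time_s: 19.17
tcp_pos: [0.5795, 0.1932, 0.1761]
eef_rot: [-163.9, 0.1, -77.0]
contact_force: [1.3, 2.0, -1.9]
gripper_width: 0.0109
gripper_force: 40.0
```

```bash
python3 - <<'E'
import numpy as np
from plant import r
s=r.get_state();print(s["joints"].round(1) if hasattr(s["joints"],"round") else s["joints"],s["moment"])
a0=7.34+16
for t in (4,8,12,16,20,24,29):
    a=np.radians([a0,a0+t]);v=181.5*np.array([np.diff(np.cos(a))[0],np.diff(np.sin(a))[0]])/1000
    # tool axes at 16 deg: y = -(c,s), z = (s,-c)
    c,q=np.cos(np.radians(16)),np.sin(np.radians(16));print(t,round(-(c*v[0]+q*v[1]),4),round(q*v[0]-c*v[1],4))
E
```

```text
[ 41.2   7.8 -30.4  12.1 -38.1 -36.9] [0.14676954 0.49965067 0.05465245]
4 0.0021 -0.0125
8 0.005 -0.0248
12 0.0088 -0.0369
16 0.0134 -0.0487
20 0.0188 -0.0602
24 0.025 -0.0712
29 0.0338 -0.0844
```

Converted, -0.0248 m / 0.6 = -0.0413, -0.0186 m / 0.6 = -0.031, 8 degrees / 360 = 0.0222.

Request:
drive_effector(increments=[0,0.0017,-0.0105,0.0056,0,0,0,0.0035,-0.0208,0.0111,0,0,0,0.0057,-0.031,0.0167,0,0,0,0.0083,-0.0413,0.0222,0,0,0,0.0083,-0.0413,0.0222,0,0,0,0.0083,-0.0413,0.0222,0,0])

```text
time_s: 19.67
tcp_pos: [0.5688, 0.1906, 0.1968]
eef_rot: [-156.1, 0.0, -77.1]
contact_force: [-1.8, 5.3, -3.2]
gripper_width: 0.0111
gripper_force: 40.0
```

```bash
python3 - <<'E'
import numpy as np
from plant import r
s=r.get_state();print(np.round(s["joints"],1),s["moment"])
E
```

```text
[ 43.1   1.8 -41.5  25.5 -28.2 -50.9] [1.37386048 2.62533076 0.86329134]
```

```bash
python3 - <<'E'
import numpy as np
a0=13.13;R=.1848;D=.017
def tcp(l,t):
    b=np.radians(a0+l);t=np.radians(t);return R*np.array([np.cos(b),np.sin(b)])+D*np.array([np.sin(t),-np.cos(t)])
p0=tcp(24,24);c,q=np.cos(np.radians(24)),np.sin(np.radians(24))
for l,t in((26,24),(28,23),(30.5,22),(33,21),(36,20),(39,19),(42,17.5),(45,16)):
    v=tcp(l,t)-p0;print(l,t-24,round(-(c*v[0]+q*v[1]),4),round(q*v[0]-c*v[1],4))
E
```

```text
26 0 0.0016 -0.0063
28 -1 0.0037 -0.0125
30.5 -2 0.0065 -0.0201
33 -3 0.0097 -0.0277
36 -4 0.0138 -0.0365
39 -5 0.0185 -0.0452
42 -6.5 0.0237 -0.0537
45 -8 0.0294 -0.0619
```

Converted, -0.0277 m / 0.6 = -0.0462, -0.0201 m / 0.6 = -0.0335, -3 degrees / 360 = -0.0083.

Request:
drive_effector(increments=[0,0.0027,-0.0105,0,0,0,0,0.0062,-0.0208,-0.0028,0,0,0,0.0108,-0.0335,-0.0056,0,0,0,0.0162,-0.0462,-0.0083,0,0,0,0.0162,-0.0462,-0.0083,0,0,0,0.0162,-0.0462,-0.0083,0,0], jaw=0.005, force=20)

```text
time_s: 20.17
tcp_pos: [0.5497, 0.1864, 0.2186]
eef_rot: [-159.0, 0.1, -77.1]
contact_force: [0.5, 1.7, -1.9]
gripper_width: 0.0111
gripper_force: 20.0
```

```bash
python3 - <<'E'
import numpy as np
from plant import r
s=r.get_state();print(np.round(s["joints"],1),s["moment"])
import cv2
c=r.capture("side");cv2.imwrite("pics/side5.png",c["frame"][:,:,::-1])
E
```

```text
[ 44.5  -0.  -36.7  18.2 -36.6 -44.8] [0.45890886 1.0126238  0.26131551]
```

View pics/side5.png

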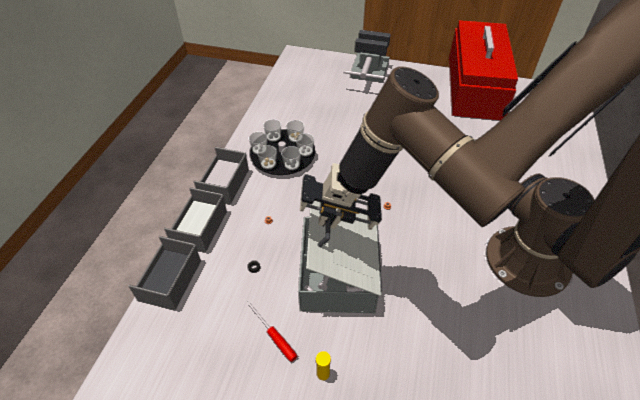

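The lid is about 33° open, with the fingers on the bar at (325,235). Next comes the rest of the arc, in the present tool axes (tilt 21°).

```bash
python3 - <<'E'
import numpy as np
a0=13.13;R=.1848;D=.017
def tcp(l,t):
    b=np.radians(a0+l);t=np.radians(t);return R*np.array([np.cos(b),np.sin(b)])+D*np.array([np.sin(t),-np.cos(t)])
c,q=np.cos(np.radians(21)),np.sin(np.radians(21))
for l,t in((36,20),(39,19),(42,17.5),(45,16)):
    v=tcp(l,t)-tcp(33,21);print(l,t-21,round(-(c*v[0]+q*v[1]),4),round(q*v[0]-c*v[1],4))
E
```

```text
36 -1 0.0046 -0.0087
39 -2 0.0097 -0.0171
42 -3.5 0.0154 -0.0252
45 -5 0.0215 -0.0331
```

Careful with the scale: shifts go in shares of 0.6 m and turns go in shares of 2 pi rad. That gives: -0.0331 m / 0.6 = -0.0552, -0.0252 m / 0.6 = -0.042, -5 degrees / 360 = -0.0139.

Request:
drive_effector(increments=[0,0.0033,-0.0067,0,0,0,0,0.0077,-0.0145,-0.0028,0,0,0,0.0162,-0.0285,-0.0056,0,0,0,0.0257,-0.042,-0.0097,0,0,0,0.0358,-0.0552,-0.0139,0,0,0,0.0358,-0.0552,-0.0139,0,0,0,0.0358,-0.0552,-0.0139,0,0,0,0.0358,-0.0552,-0.0139,0,0,0,0.0358,-0.0552,-0.0139,0,0,0,0.0358,-0.0552,-0.0139,0,0])

```text
time_s: 21.05
tcp_pos: [0.5195, 0.1795, 0.2431]
eef_rot: [-163.8, 0.1, -77.1]
contact_force: [5.8, 1.1, 5.6]
gripper_width: 0.0111
gripper_force: 20.0
```

```bash
cat > lid.py <<'E'
from h import *
from scipy.spatial.transform import Rotation as Ro
s=r.get_state();R=Ro.from_euler("xyz",s["eef_rot"],degrees=True);y=np.radians(13)
ex=np.array([np.cos(y),np.sin(y),0]);ey=np.array([-ex[1],ex[0],0]);o=np.array([.5923,.196,0])-.08*ex
b=s["tcp_pos"]-.017*R.as_matrix()[:,2]-o-[0,0,.1];print("lid from tcp",np.degrees(np.arctan2(b[2],b@ex+.1))-13.13,np.hypot(b[2],b@ex+.1))
for n in("side","top"):
    c=r.capture(n);P=pts(c).reshape(-1,3);q=np.c_[(P-o)@ex+.1,(P-o)@ey,P[:,2]-.1]
    hsv=cv2.cvtColor(c["frame"],cv2.COLOR_RGB2HSV).reshape(-1,3)
    m=(q[:,2]>.015)&(abs(q[:,1])<.12)&(q[:,0]>0)&(q[:,0]<.2)&(hsv[:,1]<60)&(hsv[:,2]>80);q=q[m]
    a=np.degrees(np.arctan2(q[:,2],q[:,0]));hst,e=np.histogram(a,np.arange(20,80,2));k=e[hst.argmax()]
    f=q[abs(a-k-1)<5];print(n,len(f),k,"slope",np.degrees(np.arctan(np.polyfit(f[:,0],f[:,2],1)[0])), "median",np.median(np.degrees(np.arctan2(f[:,2],f[:,0])-np.arcsin(.006/np.hypot(f[:,0],f[:,2])))))
    cv2.imwrite(f"pics/{n}6.png",c["frame"][:,:,::-1])
    if n=="top":
        for h in(.108,.078,.042):
            try: show(face(c,h,(.523,-.26),.07))
            except Exception: print(h,"none")
print(np.round(s["joints"],1))
E
python3 lid.py
```

```text
lid from tcp 44.61837345215012 0.18856258033453957
side 2597 44 slope 43.81746142807576 median 43.569377713848716
top 2560 44 slope 43.7365281208568 median 43.59194955531335
{'x': 0.5224, 'y': -0.2584, 'L': 73.2607, 'W': 51.6075, 'yaw': 31.6135, 'z': 0.1073, 'n': 507.0}
{'x': 0.5228, 'y': -0.2588, 'L': 84.9959, 'W': 60.946, 'yaw': 27.1077, 'z': 0.0773, 'n': 146.0}
{'x': 0.5255, 'y': -0.2374, 'L': 111.9969, 'W': 58.2245, 'yaw': -6.0431, 'z': 0.0414, 'n': 120.0}
[ 45.4  -1.9 -31.3  11.6 -47.3 -39.4]
```

View pics/side6.png

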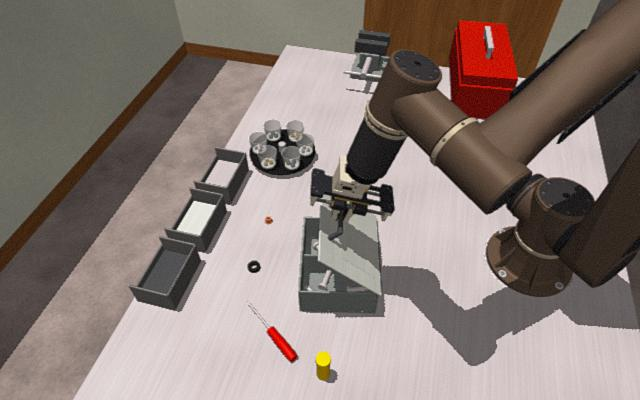

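The lid is held at about 44° by the bar at (338,232), and the column is intact. I'll settle briefly, then hand in.

Request:
drive_effector(increments=[0,0,0,0,0,0,0,0,0,0,0,0,0,0,0,0,0,0,0,0,0,0,0,0,0,0,0,0,0,0,0,0,0,0,0,0])

```text
time_s: 21.65
tcp_pos: [0.5195, 0.1795, 0.2431]
eef_rot: [-163.8, 0.1, -77.1]
contact_force: [4.6, 1.2, 5.5]
gripper_width: 0.0112
gripper_force: 20.0
```

```bash
python3 lid.py | head -3; python3 -c "
from plant import r
print(r.close_job())"
```

```text
lid from tcp 44.61957729184823 0.18855921034264558
side 2614 44 slope 43.850551753804154 median 43.56637668066095
top 2542 44 slope 43.744475569895584 median 43.59670803541073
the job is handed in; nothing more can be done
None
```

The medium and small cartons are stacked on the largest one, each measured within about 3 mm of centre and 3° of parallel, the gripper is holding the bin lid still at about 44°, and the job was handed in at about 22 s; no verdict came back.

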